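# Stack the feed clutch: notched disc and plate on a splined hub

## Robot

A 7-joint arm with a two-finger parallel gripper is mounted at the origin on the work surface. World frame = base frame: x ahead of the robot, y to its left, z up, the work surface at z = 0. Lengths are in mm, angles in rad, forces in N, time in s.
With the tool pointing down it reaches from about 425 to 1025 mm from the base axis. Payload 9.4 kg.
Tool frame: the origin (TCP) lies on the centre line of the jaws, within the pads' length; the fingertips stand 22 mm ahead of it and the grasp point (between the pads) lies 3 mm ahead of it; z points along the fingers, y is the direction in which the jaws open and shut (so a half turn about z gives the same grasp; the last joint's range is limited). The gripper opens to 85 mm and grips with 20 to 120 N. Pads are 22 mm wide; open, the fingers measure 114 mm over their backs; the gripper's body (76 mm by 85 mm) begins 54 mm behind the grasp point. The pads swing forward as they close: fully open they stand 13 mm farther back than shut.
Start: joints at [-0.077, 0.599, -0.003, 1.599, 0.002, 0.943, -0.08], TCP at [724.999, -0.006, 253.275] pointing down, gripper open.
Joint ranges: [-2.57, 2.57], [-0.35, 1.97], [-1.29, 1.29], [0.11, 2.56], [-1.05, 4.19], [0.11, 1.86], [-2.63, 2.63]. Speed limits (rad/s): [2.22, 2.22, 3.01, 3.01, 3.14, 3.14, 3.14].

## Interface

Orientations are given as a unit quaternion [x, y, z, w].
In Python, from workcell import arm, imaging, order gives the robot as it stands. The module is installed in compiled form; this text tells all that it offers.
- The arm moves only by the tool play_rows, never from a script. Its argument "commands" is a list of rows, each an object with "slide": the shift along the tool's x, y, z in m, a list of three; "spin": the turn about the tool's z in rad; "jaw": the gripper command: -1 is shut, 1 is fully open, values between are in proportion. A call has exactly 5 rows; each row shifts and turns the commanded pose from where the row before left it, along the tool's axes as they then stand; what a row does not reach is not made up. A row lasts 1/10 s, in which the tool goes at most 50 mm and 8.59 degrees, less where a joint would pass 70% of its speed; a pose out of reach is approached as far as the arm can. A call with a gripper value outside its range is refused whole. The fingers move at their own pace and stop on an object; "grip_force" is the grip in N (left out, the last holds). Time passes only in rows, so rows that do not move let the fingers close, or fill a call up. It gives the time, the measured TCP pose, the force and the opening at its end, in the units of the state.
- arm.state(): the state, without advancing time (a new reading comes with each control period).
- imaging.capture(name): name is "scene" or "side" or "wrist"; returns the picture (384x512x3 uint8, red, green, blue); there is no depth.
- imaging.get_calibration(name): a dict with "K" (3x3 intrinsics, pixels), "k1" (the pictures are not rectified: a ray, as slopes to the right and down, at radius r is drawn at 1 + k1 r^2 times it, then the intrinsics apply), "rvec" (rotation vector, rad) and "tvec" (3), from world to camera coordinates, as OpenCV has them. Camera axes: x right, y down, z forward; pixel columns grow to the right and rows downward; lengths in mm; the calibration is good to about 2 mm. A picture is of the moment at which its call begins: read the wrist's pose just before it. get_calibration takes no time and is no camera call; for the wrist camera it gives the pose at the moment of the call.
- order.sign_off(): hands the job in, once; it reports no verdict.
The state is a dict: "t": time; "joint_positions": joint angles; "dq": joint speeds; "joint_torque": joint torques, N m; "position": TCP position; "eef_rot": TCP orientation; "ft_force": force on the tool from outside, world axes, zero at the start; "wrist_torque": the same for the moment, N m; "grip_width": finger opening in mm.
Only numpy, scipy, OpenCV 4.12 (cv2) and the standard library are available. Lean on these libraries where they do the work, as an engineer would, in place of code of your own. Each camera call takes 0.05 s, during which the arm holds its last target.

## Task

Rebuild the little feed clutch on the bench: lower the thick disc with the forked tab over the splined hub first, fork pointing towards the bolted tongue of the bracket, then the thinner plate with the single tab and keyed hole on top of it, its tab pointing the opposite way. Both must lie flat and fully down over the splines. The similar plate with a plain round hole is a spare for another machine and does not fit.

Things in the scene. Friction and masses are not known exactly. Their poses are not given: they have to be found in the camera images.
- hub_seat (a point): Centre of the fixed hub's round shoulder (46 mm across, 32 mm above the bench), where the pack sits; z up the hub axis, x to the bolted tongue. Above it a steel shaft, 18 mm thick, narrowing to 8 mm at its top 40 mm above the shoulder, with two splines along +x and -x, 6 mm wide, reaching 19 mm from the axis and 29 mm above the shoulder, their tops sloped.
- hub_bolt (a point): Top of the one bolt head on the hub's grey bracket, 85 mm from the hub axis along the hub's +x, 17 mm above the bench. The bracket, 8 mm thick, is an 80 x 80 mm square about the axis with a 36 mm wide tongue reaching 105 mm out under the bolt.
- disc_mid (a point): Centre, half-way up, of the loose dark steel disc lying on the bench: 62 mm across, 14 mm thick, 0.18 kg. Forked tab (two prongs, 24 mm wide in all) reaches 48 mm from the centre along its +x. Hole 28 mm wide in y, with two 16 mm wide keyways along +x and -x reaching 23 mm from the centre: about 5 mm play on the splines. Grip over the 62 mm outside along y, where it is clear.
- plate_mid (a point): Centre, half-way up, of the loose dark steel separator plate lying on the bench: 62 mm across, 10 mm thick, 0.13 kg, same keyed hole as the disc. One solid tab 14 mm wide reaches 48 mm from the centre along its +x. Grip over the 62 mm outside along y. The spare looks alike but has a plain round 20 mm hole.

How it is judged (in metres and radians):
At the end, for the whole second after the job is handed in: Centre of the disc 3 to 11 mm, of the plate 15 to 23 mm above the shoulder; each within 12 mm of the hub axis, tilted under 0.15 rad, keyways within 0.35 rad of the splines; the disc's tab towards the bolt, the plate's tab away from it (horizontal distance between each of disc_mid, plate_mid and hub_seat below 0.012 m and z of disc_mid in the frame of hub_seat between 0.003 and 0.011 m and angle between each of disc_mid, plate_mid's own z axis and vertical below 0.15 rad and angle between the x axis of each of disc_mid, plate_mid and the x axis of hub_seat, either way round below 0.35 rad and x of hub_bolt in the frame of disc_mid above 0 m and z of plate_mid in the frame of hub_seat between 0.015 and 0.023 m and x of hub_bolt in the frame of plate_mid below 0 m); the robot touches nothing.
It also fails if it takes over 64 s, if anything falls off the work surface, if the arm or the gripper's body presses on something with over 40 N, if the wrist force passes 120 N, or if a joint passes its speed limit or range.

## Working session

There is one attempt and no reset: what is moved stays moved. The work goes in short steps, Python scripts to look and compute and a tool call to move; the robot and the scene stay as the last step left them, time stands still between calls to the robot, and variables do not carry over. Pictures are saved under pics/ and viewed, and the job is handed in when it is done.

Besides the shell and the picture viewer there is one more tool, called after "Emit:" as name(argument=value, ...) on one line, values as JSON. play_rows: Moves the arm, as the interface text tells. Its arguments: {"type":"object","properties":{"commands":{"type":"array"},"grip_force":{"type":"number"}},"required":["commands"]}

```bash
mkdir -p pics; python3 - <<'E'
from workcell import arm, imaging
import cv2
s=arm.state();print(s)
for n in ["scene","side","wrist"]:
    c=imaging.get_calibration(n);print(n,c)
    im=imaging.capture(n);cv2.imwrite(f"pics/{n}0.png",cv2.cvtColor(im,cv2.COLOR_RGB2BGR))
E
```

```text
{'t': 0.0, 'joint_positions': array([-0.076691  ,  0.60011542, -0.00254085,  1.6001653 ,  0.00182006,
        0.94289659, -0.07981289]), 'dq': array([ 0.00053972,  0.00047942, -0.00043318,  0.00034437, -0.00078107,
        0.00110442,  0.00316844]), 'joint_torque': array([-9.47821900e-04, -7.76440001e+01,  1.56451017e+00, -2.58004493e+01,
        1.21808253e-02,  8.94789293e-03,  3.55701900e-05]), 'position': array([ 7.24543904e+02, -2.79274290e-02,  2.52411331e+02]), 'eef_rot': array([ 7.07090121e-01,  7.07122998e-01, -6.14069764e-04, -4.99249521e-04]), 'ft_force': array([-0.01302207, -1.11441728, -1.33567806]), 'wrist_torque': array([-0.03560067, -0.01289442,  0.02075501]), 'grip_width': 84.92800596386635}
scene {'K': array([[483.45810206,   0.        , 256.60175101],
       [  0.        , 483.45810206, 186.69973117],
       [  0.        ,   0.        ,   1.        ]]), 'k1': -0.17085369624840513, 'rvec': array([ 1.97721609,  0.8782354 , -0.49757186]), 'tvec': array([-384.04425471, -166.95024121, 1367.10778208])}
side {'K': array([[358.06776215,   0.        , 250.87816994],
       [  0.        , 358.06776215, 183.46753476],
       [  0.        ,   0.        ,   1.        ]]), 'k1': -0.05470486071201616, 'rvec': array([ 2.01958703, -0.67065318,  0.40776335]), 'tvec': array([-441.12341605,  214.17711951,  425.76440495])}
wrist {'K': array([[309.93797254,   0.        , 256.45801388],
       [  0.        , 309.93797254, 190.00811697],
       [  0.        ,   0.        ,   1.        ]]), 'k1': -0.06843061941943543, 'rvec': array([-2.81449573e+00, -1.51037444e-03,  3.46305540e-03]), 'tvec': array([-724.54079638,  -41.8815461 ,  381.51444086])}
```

View pics/scene0.png

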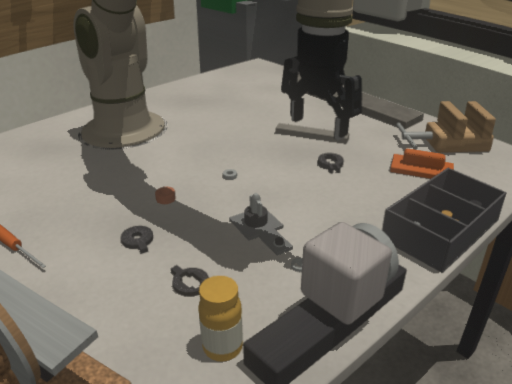

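View pics/side0.png

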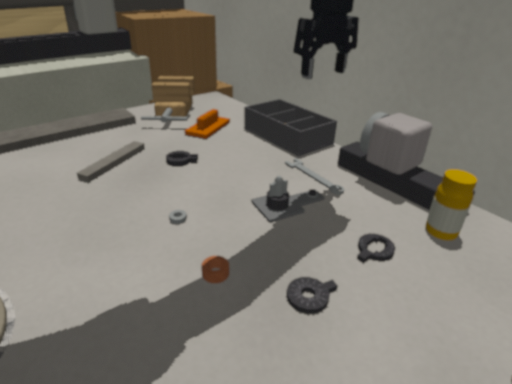

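View pics/wrist0.png

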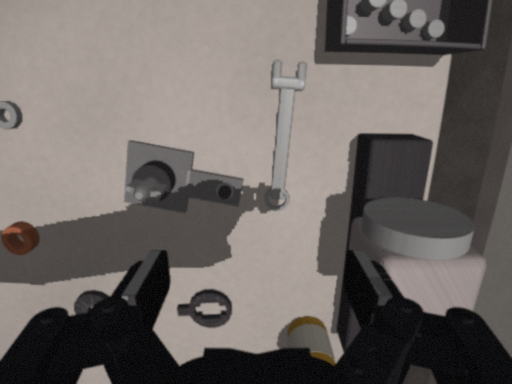

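```bash
cat > h.py <<'E'
import numpy as np, cv2
from workcell import arm, imaging
def cam(n,c=None):
    c=c or imaging.get_calibration(n)
    R=cv2.Rodrigues(np.array(c["rvec"]))[0]
    return dict(K=np.array(c["K"]),d=np.array([c["k1"],0,0,0,0]),R=R,t=np.array(c["tvec"]),C=-R.T@np.array(c["tvec"]),rv=np.array(c["rvec"]))
def ray(c,uv):
    p=cv2.undistortPoints(np.array(uv,float).reshape(-1,1,2),c["K"],c["d"]).reshape(-1,2)
    d=np.c_[p,np.ones(len(p))]@c["R"]
    return d/np.linalg.norm(d,axis=1)[:,None]
def onz(c,uv,z):
    d=ray(c,uv);return c["C"]+d*((z-c["C"][2])/d[:,2])[:,None]
def proj(c,P):
    return cv2.projectPoints(np.array(P,float).reshape(-1,1,3),c["rv"],c["t"],c["K"],c["d"])[0].reshape(-1,2)
def tri(cs,uvs):
    A=np.zeros((3,3));b=np.zeros(3)
    ds=[ray(c,[u])[0] for c,u in zip(cs,uvs)]
    for c,d in zip(cs,ds):
        M=np.eye(3)-np.outer(d,d);A+=M;b+=M@c["C"]
    X=np.linalg.solve(A,b)
    return X,[np.linalg.norm((np.eye(3)-np.outer(d,d))@(X-c["C"])) for c,d in zip(cs,ds)]
def shot(n,f):
    c=cam(n);im=cv2.cvtColor(imaging.capture(n),cv2.COLOR_RGB2BGR);cv2.imwrite(f"pics/{f}.png",im);return c,im
E
python3 - <<'E'
from h import *
s=cv2.imread("pics/scene0.png");d=cv2.imread("pics/side0.png");w=cv2.imread("pics/wrist0.png")
def crop(i,u,v,k=4,h=48):
    u=max(u,h);
    return cv2.resize(i[v-h:v+h,u-h:u+h],None,fx=2.6,fy=2.6,interpolation=cv2.INTER_CUBIC)
a=[crop(s,137,237),crop(s,190,280),crop(s,331,160)]
b=[crop(d,310,294),crop(d,376,247),crop(d,181,158)]
o=np.vstack([np.hstack(a),np.hstack(b)])
print(o.shape);cv2.imwrite("pics/crop0.png",o)
cs,cd,cw=cam("scene"),cam("side"),cam("wrist")
for P,Q in [((137,237),(310,294)),((190,281),(376,247)),((331,160),(181,158)),((256,210),(279,196))]:
    print(onz(cs,[P],5),onz(cd,[Q],5),tri([cs,cd],[P,Q]))
print(onz(cw,[(207,308),(150,183),(225,190)],5))
E
```

```text
(500, 750, 3)
[[ 484.20696566 -230.5821373     5.        ]] [[ 486.38747167 -232.8804316     5.        ]] (array([ 486.03855615, -232.27548977,    5.95986608]), [np.float64(1.00724496335512), np.float64(1.0072449633550529)])
[[ 654.69903681 -225.35299822    5.        ]] [[ 654.86537212 -226.75385602    5.        ]] (array([ 655.09228284, -226.10904943,    5.10299553]), [np.float64(0.6058169519812006), np.float64(0.6058169519811395)])
[[532.46203465 284.78852348   5.        ]] [[543.93223642 276.17224873   5.        ]] (array([541.28169765, 272.54686569,  10.04763609]), [np.float64(2.7298033866725206), np.float64(2.7298033866724825)])
[[570.03381101   2.52638748   5.        ]] [[626.83755795  -2.9963116    5.        ]] (array([601.29406703, -27.50258091,  30.843602  ]), [np.float64(3.526772767718097), np.float64(3.5267727677181804)])
[[ 652.5849146  -223.53209716    5.        ]
 [ 591.02539381  -32.36246843    5.        ]
 [ 685.2189019   -41.50750316    5.        ]]
```

View pics/crop0.png

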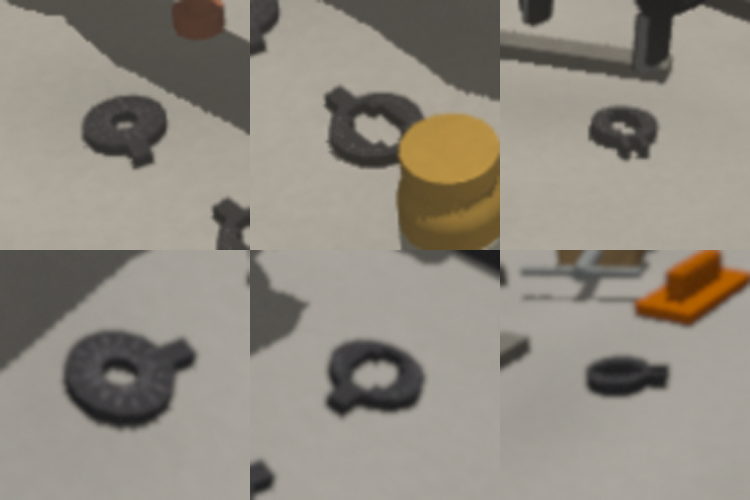

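```bash
python3 - <<'E'
from h import *
cs,cd,cw=cam("scene"),cam("side"),cam("wrist")
print(tri([cs,cd],[(330.2,161.9),(178.3,157.6)]),tri([cs,cd],[(334.8,170.4),(195.2,158.4)]))
print(onz(cs,[(330.2,161.9),(334.8,170.4)],7),onz(cd,[(178.3,157.6),(195.2,158.4)],7))
print("bottle",onz(cw,[(310,345)],40),onz(cs,[(221,340)],20))
for n in (cs,cd,cw): print(n["C"])
print(cw["R"])
E
```

```text
(array([537.37733951, 276.59598754,   6.28319208]), [np.float64(1.5013838484861681), np.float64(1.501383848486264)]) (array([571.76515626, 252.95512753,   4.75666431]), [np.float64(0.4819696006602997), np.float64(0.48196960066025996)])
[[539.83443408 272.92410745   7.        ]
 [574.69885322 248.96001965   7.        ]] [[537.71810567 278.41604571   7.        ]
 [569.97020923 249.91668512   7.        ]]
bottle [[ 799.83821464 -258.48897629   40.        ]] [[ 802.49859209 -274.25241031   20.        ]]
[1189.94040179 -548.74611351  572.07132732]
[ 188.19475246 -468.93904557  407.94110104]
[725.48619146  83.3874347  372.99292603]
[[ 9.99997008e-01  6.43934060e-04 -2.36007536e-03]
 [ 1.36804256e-03 -9.46983467e-01  3.21279384e-01]
 [-2.02806961e-03 -3.21281651e-01 -9.46981514e-01]]
```

Emit:
play_rows(commands=[{"slide":[0.04,-0.028,0],"spin":0,"jaw":1},{"slide":[0.04,-0.028,0],"spin":0,"jaw":1},{"slide":[0.04,-0.028,0],"spin":0,"jaw":1},{"slide":[0.04,-0.028,0],"spin":0,"jaw":1},{"slide":[0.04,-0.028,0],"spin":0,"jaw":1}], grip_force=40)

```text
t: 0.65
position: [583.6, 201.3, 253.1]
eef_rot: [0.707, 0.707, -0.0, -0.0]
ft_force: [0.4, 0.1, 0.0]
grip_width: 85.5
```

```bash
python3 - <<'E'
from h import *
c,im=shot("wrist","w1");np.savez("w1.npz",**c)
print(c["C"],arm.state()["position"],arm.state()["t"])
E
```

```text
[584.31565072 284.68574489 373.53869165] [578.24317599 210.18810223 253.06216463] 0.7
```

View pics/w1.png

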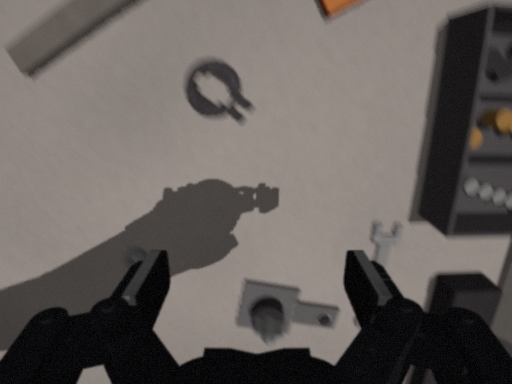

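Emit:
play_rows(commands=[{"slide":[0.036,-0.022,0],"spin":0,"jaw":1},{"slide":[0.036,-0.022,0],"spin":-0.14,"jaw":1},{"slide":[0,0,0.02],"spin":-0.14,"jaw":1},{"slide":[0,0,0.02],"spin":-0.14,"jaw":1},{"slide":[0,0,0.02],"spin":-0.14,"jaw":1}])

```text
t: 1.2
position: [540.8, 272.4, 192.7]
eef_rot: [0.481, 0.877, 0.0, 0.0]
ft_force: [0.3, -1.4, 0.1]
grip_width: 85.8
```

Emit:
play_rows(commands=[{"slide":[0,0,0.02],"spin":-0.14,"jaw":0.8},{"slide":[0,0,0.02],"spin":-0.14,"jaw":0.8},{"slide":[0,0,0.01],"spin":-0.07,"jaw":0.8},{"slide":[0,0,0],"spin":0,"jaw":0.8},{"slide":[0,0,0],"spin":0,"jaw":0.8}])

```text
t: 1.7
position: [541.2, 271.8, 143.3]
eef_rot: [0.326, 0.945, -0.0, -0.0]
ft_force: [-0.1, -0.8, 0.0]
grip_width: 77.0
```

```bash
python3 - <<'E'
from h import *
c,im=shot("wrist","w2");np.savez("w2.npz",**c)
print(c["C"],arm.state()["position"],arm.state()["eef_rot"],arm.state()["t"])
E
```

```text
[476.65304123 323.38961014 263.69379058] [541.35755314 272.03753356 143.73638941] [3.25478976e-01 9.45549236e-01 1.92667008e-04 2.00512769e-04] 1.75
```

View pics/w2.png

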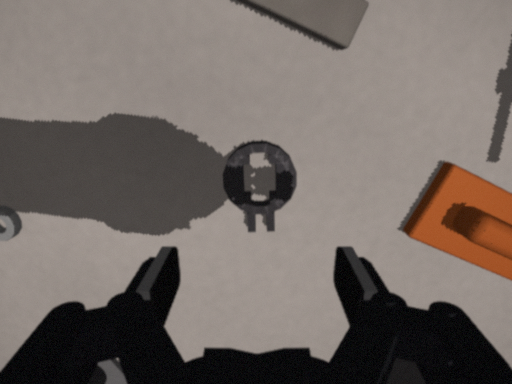

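```bash
python3 - <<'E'
from h import *
c=dict(np.load("w2.npz"));im=cv2.imread("pics/w2.png")
g=cv2.cvtColor(im,cv2.COLOR_BGR2GRAY)
print(g[130:240:6,262],g[176,200:310:6])
m=(g<58).astype(np.uint8)*255
m[:, :150]=0;m[:,350:]=0;m[240:]=0
cv2.imwrite("pics/m2.png",m)
n,l,st,ce=cv2.connectedComponentsWithStats(m)
print([(s,x) for s,x in zip(st,ce) if s[4]>50])
E
```

```text
[142 144  28  56 140 144 131  73  72  73  74 140  22  49  69 113 154 149
 153] [ 71  72  71  72  24  25  24  28  69  90  72  74  71  23  23  19 103 148
 148]
[(array([     0,      0,    512,    384, 193513], dtype=int32), array([255.39221654, 192.05709177])), (array([237,   0, 108,  49, 519], dtype=int32), array([290.75337187,  23.26204239])), (array([ 222,  141,   73,   90, 2571], dtype=int32), array([256.44574096, 183.52314275]))]
```

View pics/m2.png

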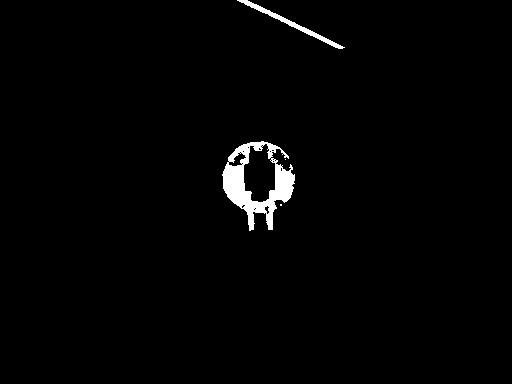

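```bash
cat >> h.py <<'E'
def yaw():
    # world angle of tool y
    q=arm.state()["eef_rot"]
    from scipy.spatial.transform import Rotation as R
    M=R.from_quat(q).as_matrix();return np.arctan2(M[1,1],M[0,1]),M
def totool(P):
    s=arm.state();_,M=yaw();return M.T@(np.array(P)-s["position"])
E
python3 - <<'E'
from h import *
c=dict(np.load("w2.npz"))
for z in (7,14):
  P=onz(c,[(222.5,177),(297,177),(260,141),(260.5,231),(248,151),(259,202)],z);print(P.round(1),np.linalg.norm(P[0]-P[1]),(P[0]+P[1])/2)
  for p in P: print(totool(p).round(1))
# rim circle fit with top & sides at z=14
im=cv2.imread("pics/w2.png");g=cv2.cvtColor(im,cv2.COLOR_BGR2GRAY)
m=((g<60)*255).astype(np.uint8);m[:,:215]=0;m[:,305:]=0;m[:135]=0;m[235:]=0
cnt=max(cv2.findContours(m,cv2.RETR_EXTERNAL,cv2.CHAIN_APPROX_NONE)[0],key=cv2.contourArea).reshape(-1,2)
P=onz(c,cnt[(cnt[:,1]<195)],14)
A=np.c_[2*P[:,:2],np.ones(len(P))];x=np.linalg.lstsq(A,(P[:,:2]**2).sum(1),rcond=None)[0]
print("circle",x[:2],np.sqrt(x[2]+x[0]**2+x[1]**2),totool([x[0],x[1],7]))
print(yaw()[0])
E
```

```text
[[517.6 254.    7. ]
 [557.1 304.7   7. ]
 [512.8 298.6   7. ]
 [578.5 248.4   7. ]
 [513.3 285.5   7. ]
 [555.2 264.7   7. ]] 64.29118392626685 [537.33836072 279.37674368   7.        ]
[  7.7 -28.9 136.7]
[  7.7  35.4 136.8]
[ 38.9   3.3 136.7]
[-43.8   4.1 136.7]
[ 30.4  -6.7 136.7]
[-15.3   2.7 136.7]
[[516.5 255.9  14. ]
 [554.9 305.2  14. ]
 [511.9 299.3  14. ]
 [575.7 250.4  14. ]
 [512.3 286.5  14. ]
 [553.  266.3  14. ]] 62.53797327609535 [535.68348144 280.57696775  14.        ]
[  9.7 -28.1 129.7]
[  9.8  34.4 129.8]
[ 40.1   3.3 129.7]
[-40.3   4.  129.7]
[ 31.9  -6.5 129.7]
[-12.7   2.6 129.7]
circle [534.59336221 278.30474028] 29.04186805983244 [  9.22328627   0.70824024 136.73442044]
0.9077598774244499
```

Emit:
play_rows(commands=[{"slide":[0.004,0.0015,0.02],"spin":0,"jaw":0.8},{"slide":[0.004,0.0015,0.03],"spin":0,"jaw":0.8},{"slide":[0,0,0.03],"spin":0,"jaw":0.8},{"slide":[0,0,0.02],"spin":0,"jaw":0.8},{"slide":[0,0,0.008],"spin":0,"jaw":0.8}])

```text
t: 2.25
position: [536.2, 279.3, 34.3]
eef_rot: [0.325, 0.946, -0.001, -0.0]
ft_force: [0.6, -0.0, 0.5]
grip_width: 77.0
```

```bash
python3 - <<'E'
from h import *
c,im=shot("wrist","w3");np.savez("w3.npz",**c)
print(arm.state()["position"],arm.state()["ft_force"],arm.state()["t"])
E
```

```text
[536.12672525 279.26329693  33.97472293] [-0.17240075  0.04540355 -0.80472192] 2.3
```

View pics/w3.png

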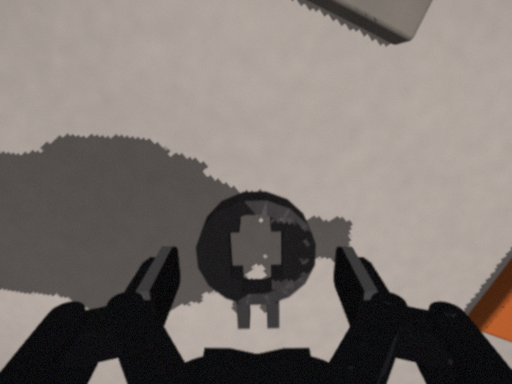

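```bash
python3 - <<'E'
from h import *
c=dict(np.load("w3.npz"))
for z in (0,7,14):
  print(z,[totool(p).round(1) for p in onz(c,[(197,248),(316,248),(257,191),(258,328),(256,217),(257,279)],z)])
E
```

```text
0 [array([ -4.4, -32.7,  34. ]), array([-4.3, 34.6, 33.9]), array([29.7,  1.2, 34. ]), array([-61.6,   1.9,  34. ]), array([14.8,  0.7, 34. ]), array([-24.9,   1.2,  34. ])]
7 [array([ -0.5, -31.2,  27. ]), array([-0.4, 33. , 26.9]), array([32.1,  1.2, 27. ]), array([-55.1,   1.9,  27. ]), array([17.9,  0.7, 27. ]), array([-20. ,   1.2,  27. ])]
14 [array([  3.5, -29.7,  20. ]), array([ 3.6, 31.5, 19.9]), array([34.5,  1.2, 20. ]), array([-48.5,   1.8,  20. ]), array([20.9,  0.7, 20. ]), array([-15.2,   1.2,  20. ])]
```

Emit:
play_rows(commands=[{"slide":[0,0,0.006],"spin":0,"jaw":0.8},{"slide":[0,0,0.004],"spin":0,"jaw":0.8},{"slide":[0,0,0],"spin":0,"jaw":0.8},{"slide":[0,0,0],"spin":0,"jaw":0.8},{"slide":[0,0,0],"spin":0,"jaw":0.8}])

```text
t: 2.8
position: [536.8, 279.4, 25.8]
eef_rot: [0.325, 0.946, 0.0, 0.0]
ft_force: [-0.5, -0.3, 0.8]
grip_width: 76.9
```

Emit:
play_rows(commands=[{"slide":[-0.001,0.001,0.002],"spin":0,"jaw":0.8},{"slide":[0,0,0.002],"spin":0,"jaw":0.8},{"slide":[0,0,0.001],"spin":0,"jaw":0.8},{"slide":[0,0,0],"spin":0,"jaw":0.8},{"slide":[0,0,0],"spin":0,"jaw":0.8}])

```text
t: 3.3
position: [537.8, 279.4, 20.2]
eef_rot: [0.324, 0.946, -0.0, -0.0]
ft_force: [-0.1, 0.2, 0.7]
grip_width: 76.6
```

```bash
python3 - <<'E'
from h import *
c,im=shot("side","s3")
print(arm.state()["position"],arm.state()["ft_force"],arm.state()["t"])
cv2.imwrite("pics/s3c.png",cv2.resize(im[90:200,110:250],None,fx=5,fy=5,interpolation=cv2.INTER_CUBIC))
E
```

```text
[537.86886477 279.43228544  20.21415525] [ 0.93605953 -0.00659182 -0.04604894] 3.35
```

View pics/s3c.png

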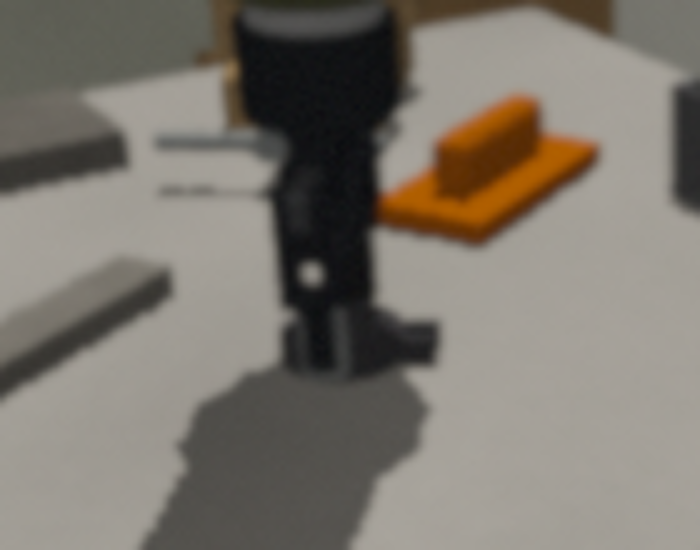

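Emit:
play_rows(commands=[{"slide":[0,0,-0.002],"spin":0,"jaw":0.6},{"slide":[0,0,0],"spin":0,"jaw":0.2},{"slide":[0,0,0],"spin":0,"jaw":0.0},{"slide":[0,0,0],"spin":0,"jaw":-0.3},{"slide":[0,0,0],"spin":0,"jaw":-0.5}], grip_force=60)

```text
t: 3.85
position: [537.9, 279.3, 23.2]
eef_rot: [0.324, 0.946, -0.0, 0.0]
ft_force: [-1.7, -1.4, 8.9]
grip_width: 60.0
```

Emit:
play_rows(commands=[{"slide":[0,0,-0.002],"spin":0,"jaw":-1},{"slide":[0,0,-0.01],"spin":0,"jaw":-1},{"slide":[0,0,-0.03],"spin":0,"jaw":-1},{"slide":[0,0,-0.04],"spin":0,"jaw":-1},{"slide":[0,0,-0.04],"spin":0,"jaw":-1}], grip_force=60)

```text
t: 4.35
position: [537.4, 279.2, 145.7]
eef_rot: [0.324, 0.946, -0.0, -0.0]
ft_force: [0.9, 0.7, -1.3]
grip_width: 59.7
```

Emit:
play_rows(commands=[{"slide":[0,0,-0.02],"spin":0,"jaw":-1},{"slide":[0,0,0],"spin":0,"jaw":-1},{"slide":[0,0,0],"spin":0,"jaw":-1},{"slide":[0,0,0],"spin":0,"jaw":-1},{"slide":[0,0,0],"spin":0,"jaw":-1}], grip_force=60)

```text
t: 4.85
position: [537.3, 279.1, 162.9]
eef_rot: [0.324, 0.946, -0.001, -0.001]
ft_force: [-1.0, -0.1, -2.1]
grip_width: 59.7
```

```bash
python3 - <<'E'
from h import *
c,im=shot("wrist","w4");np.savez("w4.npz",**c)
s=arm.state();print(s["position"],s["ft_force"],s["t"],s["grip_width"])
c,im2=shot("scene","sc4");c,im3=shot("side","sd4")
o=[cv2.resize(im,(400,300)),]
a=cv2.resize(im2[180:265,210:310],None,fx=4,fy=4,interpolation=cv2.INTER_CUBIC)
b=cv2.resize(im3[150:235,240:340],None,fx=4,fy=4,interpolation=cv2.INTER_CUBIC)
cv2.imwrite("pics/hub4.png",np.hstack([a,b]))
E
```

```text
[537.35446346 279.19136973 162.95445013] [-0.1618509   0.16764566 -2.35409751] 4.9 59.30653491218015
```

View pics/w4.png

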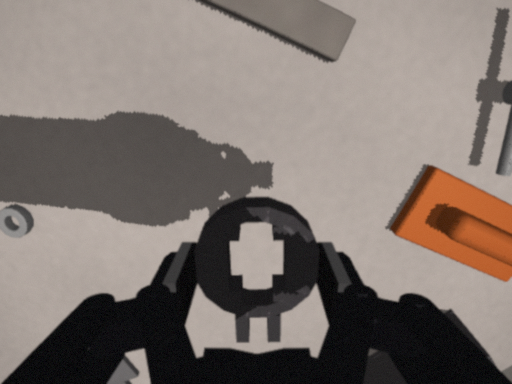

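View pics/hub4.png

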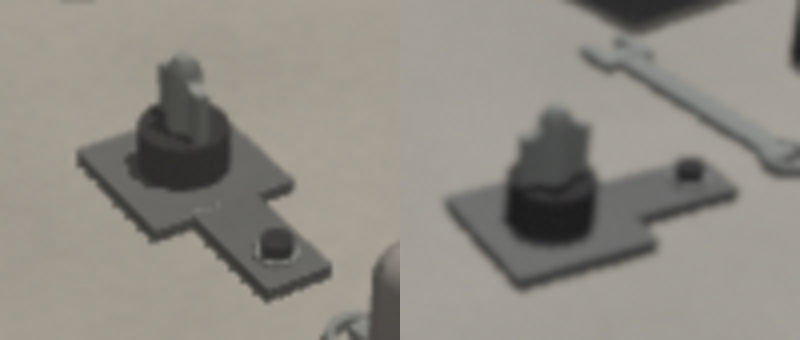

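```bash
python3 - <<'E'
from h import *
cs,cd=cam("scene"),cam("side")
S=lambda u,v:(210+u/4,180+v/4)
D=lambda u,v:(240+(u-400)/4,150+v/4)
for n,a,b in [("mm",S(80,152),D(523,285)),("pm",S(152,238),D(655,240)),("bolt",S(278,236),D(690,164)),("shaft",S(188,58),D(555,112)),("tongue tip -y",S(268,300),D(0,0)),("tip +y",S(331,268),D(737,192))]:
    if n=="tongue tip -y": print(n,onz(cs,[a],8));continue
    print(n,tri([cs,cd],[a,b]))
print("pp",onz(cs,[S(293,181)],8),"mp",onz(cd,[D(447,203)],8))
w=cv2.imread("pics/wrist0.png");
cv2.imwrite("pics/hubw0.png",cv2.resize(w[125:225,110:260],None,fx=5,fy=5,interpolation=cv2.INTER_CUBIC))
E
```

```text
mm (array([556.92154121, -57.7838376 ,   4.45950372]), [np.float64(1.952433940784723), np.float64(1.9524339407848257)])
pm (array([632.1917659 , -72.64627645,   4.38074219]), [np.float64(1.5778939311148417), np.float64(1.577893931114867)])
bolt (array([684.78029787, -41.98947969,  16.97323313]), [np.float64(0.9069284532709769), np.float64(0.9069284532709551)])
shaft (array([602.08069456, -24.01451544,  68.01100139]), [np.float64(1.5606967594076107), np.float64(1.5606967594076555)])
tongue tip -y [[706.89261035 -68.92590213   8.        ]]
tip +y (array([713.21977493, -43.77322175,   2.4447514 ]), [np.float64(12.960005093361385), np.float64(12.960005093361499)])
pp [[649.28272809   3.72097917   8.        ]] mp [[566.34221734  12.46175367   8.        ]]
```

View pics/hubw0.png

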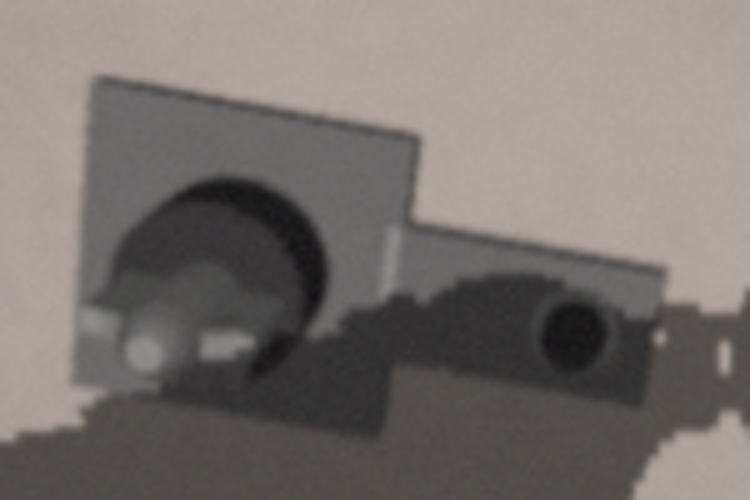

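```bash
python3 - <<'E'
from h import *
c=dict(K=np.array([[309.93797254,0,256.45801388],[0,309.93797254,190.00811697],[0,0,1]]),d=np.array([-0.06843061941943543,0,0,0,0]))
rv=np.array([-2.81449573e+00,-1.51037444e-03,3.46305540e-03]);t=np.array([-724.54079638,-41.8815461,381.51444086])
R=cv2.Rodrigues(rv)[0];c.update(R=R,t=t,C=-R.T@t,rv=rv)
np.savez("w0.npz",**c)
W=lambda u,v:(110+u/5,125+v/5)
P=onz(c,[W(95,77),W(418,136),W(380,436),W(75,384)],8)
print(P.round(1),P.mean(0), [np.linalg.norm(P[i]-P[(i+1)%4]).round(1) for i in range(4)])
print([np.arctan2(*(P[j]-P[i])[[1,0]]).round(3) for i,j in ((0,1),(3,2))],[np.arctan2(*(P[j]-P[i])[[1,0]]).round(3)-1.5708 for i,j in ((3,0),(2,1))])
B=onz(c,[W(573,335)],17);print(B)
T=onz(c,[W(143,352)],72);print(T)
print("tongue",onz(c,[W(665,268),W(640,405)],8))
cs,cd=cam("scene"),cam("side")
S=lambda u,v:(210+u/4,180+v/4)
D=lambda u,v:(240+(u-400)/4,150+v/4)
print(tri([c,cs,cd],[W(573,335),S(278,236),D(690,164)]),tri([c,cs,cd],[W(143,352),S(188,58),D(555,112)]))
E
```

```text
[[572.1  22.    8. ]
 [649.2   7.3   8. ]
 [634.4 -70.5   8. ]
 [556.7 -56.6   8. ]] [603.10159542 -24.44228825   8.        ] [np.float64(78.5), np.float64(79.3), np.float64(79.0), np.float64(80.1)]
[np.float64(-0.188), np.float64(-0.178)] [np.float64(-0.19379999999999997), np.float64(-0.18779999999999997)]
[[685.86073595 -39.97423428  17.        ]]
[[601.8276235  -24.82117917  72.        ]]
tongue [[708.05044736 -25.63868218   8.        ]
 [701.23435141 -61.8266684    8.        ]]
(array([685.22597371, -41.10542003,  16.32450438]), [np.float64(0.9974319716949923), np.float64(1.2414291040947232), np.float64(1.1148035348364689)]) (array([601.49496968, -25.00180067,  68.79905361]), [np.float64(1.2127719656700822), np.float64(2.0012925671638566), np.float64(1.584799969898284)])
```

```bash
python3 - <<'E'
from h import *
c=dict(np.load("w4.npz"))
for z in (139.8,146.8,153.8):
  print(z,[totool(p).round(1)[:2] for p in onz(c,[(193,255),(321,255),(257,197),(258,341),(257,222),(257,290),(230,255),(285,255)],z)])
print(yaw()[0])
E
```

```text
139.8 [array([ -2.2, -33.1]), array([-2. , 34.6]), array([30.6,  0.7]), array([-60.9,   1.4]), array([17.1,  0.7]), array([-24.2,   0.8]), array([ -2.1, -13.5]), array([-2. , 15.5])]
146.8 [array([  1.9, -31.5]), array([ 2.1, 33. ]), array([33.1,  0.7]), array([-53.9,   1.4]), array([20.3,  0.7]), array([-18.9,   0.8]), array([  2.1, -12.8]), array([ 2.1, 14.8])]
153.8 [array([  6.1, -29.8]), array([ 6.2, 31.3]), array([35.6,  0.7]), array([-46.9,   1.3]), array([23.5,  0.7]), array([-13.7,   0.8]), array([  6.2, -12.1]), array([ 6.3, 14.1])]
0.9102263054997113
```

Emit:
play_rows(commands=[{"slide":[0,0,0],"spin":-0.12,"jaw":-1},{"slide":[0,0,0],"spin":-0.12,"jaw":-1},{"slide":[0,0,0],"spin":-0.12,"jaw":-1},{"slide":[0,0,0],"spin":-0.114,"jaw":-1},{"slide":[-0.01,-0.024,0],"spin":0,"jaw":-1}])

```text
t: 5.5
position: [542.4, 257.6, 164.0]
eef_rot: [0.089, 0.996, 0.002, -0.0]
ft_force: [0.4, 0.1, -2.0]
grip_width: 59.6
```

Emit:
play_rows(commands=[{"slide":[-0.016,-0.038,0],"spin":0,"jaw":-1},{"slide":[-0.016,-0.038,0],"spin":0,"jaw":-1},{"slide":[-0.016,-0.038,0],"spin":0,"jaw":-1},{"slide":[-0.016,-0.038,0],"spin":0,"jaw":-1},{"slide":[-0.016,-0.038,0],"spin":0,"jaw":-1}])

```text
t: 6.0
position: [586.7, 50.8, 163.9]
eef_rot: [0.093, 0.996, -0.0, -0.0]
ft_force: [0.7, 0.3, -1.1]
grip_width: 60.0
```

Emit:
play_rows(commands=[{"slide":[-0.013,-0.033,0],"spin":0,"jaw":-1},{"slide":[-0.011,-0.027,0],"spin":0,"jaw":-1},{"slide":[-0.0055,-0.0128,0],"spin":0,"jaw":-1},{"slide":[0,0,0.01],"spin":0,"jaw":-1},{"slide":[0,0,0.01],"spin":0,"jaw":-1}])

```text
t: 6.5
position: [602.0, -23.2, 143.5]
eef_rot: [0.093, 0.996, 0.001, 0.0]
ft_force: [0.2, 0.3, -2.7]
grip_width: 59.6
```

Emit:
play_rows(commands=[{"slide":[0,0,0.01],"spin":0,"jaw":-1},{"slide":[0,0,0.01],"spin":0,"jaw":-1},{"slide":[0,0,0],"spin":0,"jaw":-1},{"slide":[0,0,0],"spin":0,"jaw":-1},{"slide":[0,0,0],"spin":0,"jaw":-1}])

```text
t: 7.0
position: [602.3, -24.2, 124.5]
eef_rot: [0.093, 0.996, 0.0, 0.0]
ft_force: [-0.9, 0.2, -1.1]
grip_width: 59.8
```

```bash
python3 - <<'E'
from h import *
c,im=shot("wrist","w5");np.savez("w5.npz",**c)
s=arm.state();print(s["position"],s["ft_force"],s["t"],s["grip_width"],yaw()[0],totool([601.6,-24.8,32]))
c,im2=shot("scene","sc5");c,im3=shot("side","sd5")
a=cv2.resize(im2[150:265,190:310],None,fx=3,fy=3,interpolation=cv2.INTER_CUBIC)
b=cv2.resize(im3[120:235,220:340],None,fx=3,fy=3,interpolation=cv2.INTER_CUBIC)
cv2.imwrite("pics/hub5.png",np.hstack([a,b]))
E
```

```text
[602.33091298 -24.30535109 124.66513193] [ 0.09325576  0.29299406 -1.08564799] 7.05 59.59924362842076 1.3843032105736603 [ 0.6866008  -0.63284914 92.66463008]
```

View pics/w5.png

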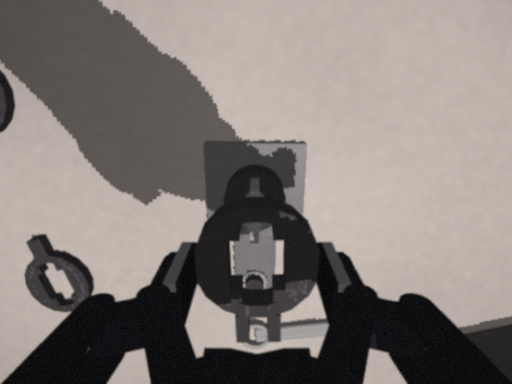

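View pics/hub5.png

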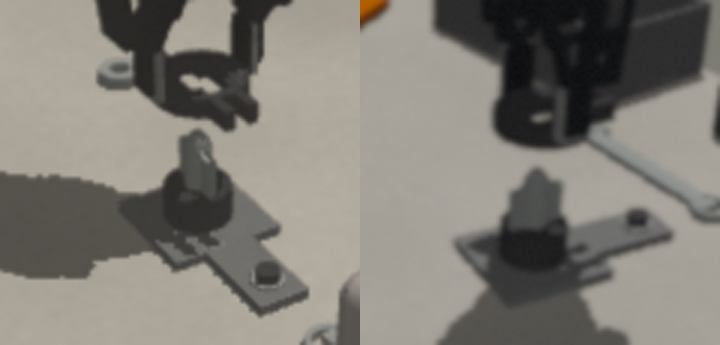

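```bash
python3 - <<'E'
from h import *
c=dict(np.load("w5.npz"))
print([totool(p).round(1) for p in onz(c,[(256,279),(256,283)],72)])
print([totool(p).round(1) for p in onz(c,[(205,141),(306,142)],8)])
im=cv2.imread("pics/w5.png");cv2.imwrite("pics/w5c.png",cv2.resize(im[190:320,190:325],None,fx=4,fy=4,interpolation=cv2.INTER_CUBIC))
E
```

```text
[array([-37.8,   0.9,  52.8]), array([-40.9,   0.9,  52.8])]
[array([ 42. , -38.4, 116.7]), array([ 41.3,  39.2, 116.7])]
```

View pics/w5c.png

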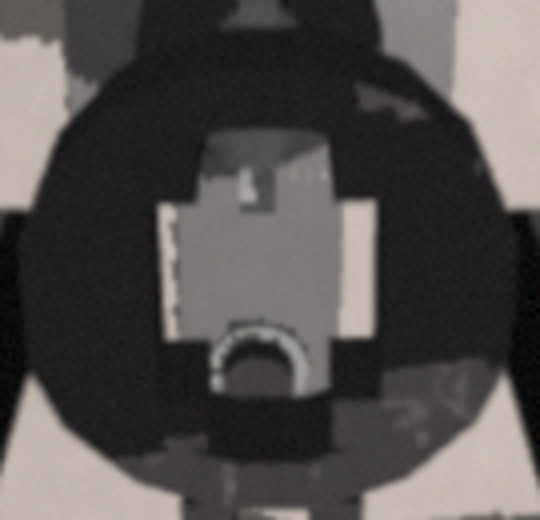

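Emit:
play_rows(commands=[{"slide":[0.001,-0.0005,0.015],"spin":0,"jaw":-1},{"slide":[0,0,0.015],"spin":0,"jaw":-1},{"slide":[0,0,0.007],"spin":0,"jaw":-1},{"slide":[0,0,0.005],"spin":0,"jaw":-1},{"slide":[0,0,0.004],"spin":0,"jaw":-1}])

```text
t: 7.65
position: [601.0, -24.8, 77.8]
eef_rot: [0.093, 0.996, -0.0, -0.0]
ft_force: [0.6, 0.4, -2.0]
grip_width: 59.9
```

Emit:
play_rows(commands=[{"slide":[0,0,0.004],"spin":0,"jaw":-1},{"slide":[0,0,0.004],"spin":0,"jaw":-1},{"slide":[0,0,0.004],"spin":0,"jaw":-1},{"slide":[0,0,0.003],"spin":0,"jaw":-1},{"slide":[0,0,0],"spin":0,"jaw":-1}])

```text
t: 8.15
position: [600.8, -24.9, 62.9]
eef_rot: [0.093, 0.996, -0.0, -0.0]
ft_force: [-0.3, 0.3, -2.0]
grip_width: 59.8
```

Emit:
play_rows(commands=[{"slide":[0,0,0.003],"spin":0,"jaw":-1},{"slide":[0,0,0.002],"spin":0,"jaw":-1},{"slide":[0,0,0.001],"spin":0,"jaw":-1},{"slide":[0,0,0],"spin":0,"jaw":-1},{"slide":[0,0,0],"spin":0,"jaw":-1}])

```text
t: 8.65
position: [601.0, -24.9, 57.3]
eef_rot: [0.093, 0.996, -0.0, 0.0]
ft_force: [0.6, 0.5, -1.2]
grip_width: 59.4
```

```bash
python3 - <<'E'
from h import *
s=arm.state();print(s["position"],s["ft_force"],s["t"],s["grip_width"],yaw()[0])
c,im2=shot("scene","sc6");c,im3=shot("side","sd6")
a=cv2.resize(im2[150:265,190:310],None,fx=3,fy=3,interpolation=cv2.INTER_CUBIC)
b=cv2.resize(im3[120:235,220:340],None,fx=3,fy=3,interpolation=cv2.INTER_CUBIC)
cv2.imwrite("pics/hub6.png",np.hstack([a,b]))
E
```

```text
[601.03083312 -24.85180597  57.30401833] [ 0.60815148  0.4930744  -1.18389349] 8.65 59.42230496405205 1.3840163585371916
```

View pics/hub6.png

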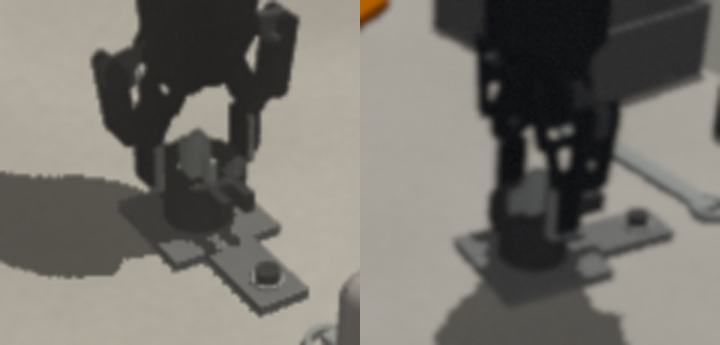

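Emit:
play_rows(commands=[{"slide":[0,0,0.001],"spin":0,"jaw":-1},{"slide":[0,0,0.001],"spin":0,"jaw":-1},{"slide":[0,0,0],"spin":0,"jaw":-1},{"slide":[0,0,0],"spin":0,"jaw":0.6},{"slide":[0,0,0],"spin":0,"jaw":0.9}])

```text
t: 9.25
position: [601.1, -24.8, 55.4]
eef_rot: [0.093, 0.996, 0.0, 0.0]
ft_force: [-0.2, -0.5, -0.4]
grip_width: 80.3
```

Emit:
play_rows(commands=[{"slide":[0,0,0],"spin":0,"jaw":0.9},{"slide":[0,0,0],"spin":0,"jaw":0.9},{"slide":[0,0,-0.005],"spin":0,"jaw":0.9},{"slide":[0,0,-0.015],"spin":0,"jaw":0.9},{"slide":[0,0,-0.03],"spin":0,"jaw":0.9}])

```text
t: 9.75
position: [600.0, -24.7, 105.1]
eef_rot: [0.093, 0.996, -0.0, -0.002]
ft_force: [-0.1, 0.3, 1.1]
grip_width: 81.0
```

Emit:
play_rows(commands=[{"slide":[0,0,-0.04],"spin":0,"jaw":0.8},{"slide":[0,0,-0.03],"spin":0,"jaw":0.8},{"slide":[0,0,0],"spin":0,"jaw":0.8},{"slide":[0,0,0],"spin":0,"jaw":0.8},{"slide":[0,0,0],"spin":0,"jaw":0.8}])

```text
t: 10.25
position: [600.5, -25.1, 175.1]
eef_rot: [0.093, 0.996, -0.0, -0.0]
ft_force: [-0.9, 0.4, -0.2]
grip_width: 77.2
```

```bash
python3 - <<'E'
from h import *
s=arm.state();print(s["position"],s["ft_force"],s["t"],s["grip_width"],yaw()[0])
c,im=shot("wrist","w7");np.savez("w7.npz",**c)
c,im2=shot("scene","sc7");c,im3=shot("side","sd7")
a=cv2.resize(im2[150:265,190:310],None,fx=3,fy=3,interpolation=cv2.INTER_CUBIC)
b=cv2.resize(im3[120:235,220:340],None,fx=3,fy=3,interpolation=cv2.INTER_CUBIC)
cv2.imwrite("pics/hub7.png",np.hstack([a,b]))
E
```

```text
[600.49972249 -25.10833838 175.13043904] [-0.93882663  0.36186066 -0.21514737] 10.25 77.22366598917341 1.3838759981536235
```

View pics/hub7.png

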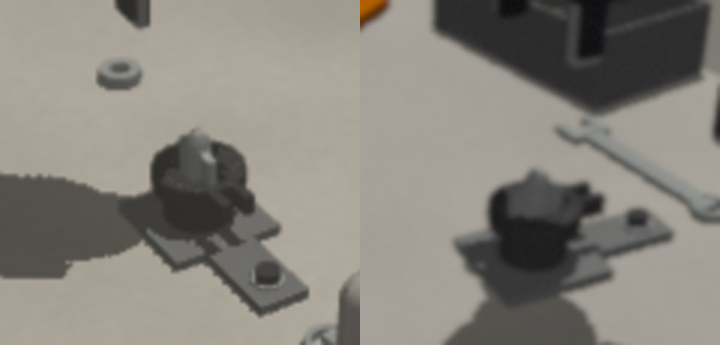

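View pics/w7.png

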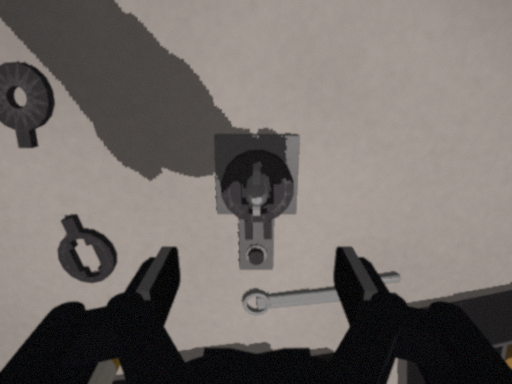

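```bash
python3 - <<'E'
from h import *
c=dict(np.load("w7.npz"))
P=onz(c,[(87,253),(73,220),(58,253),(116,253)],10);print(P.round(1));d=P[1]-P[0];print(np.arctan2(d[1],d[0]))
# disc edges + shaft
im=cv2.imread("pics/w7.png");cv2.imwrite("pics/w7c.png",cv2.resize(im[125:285,40:310],None,fx=2.9,fy=2.9,interpolation=cv2.INTER_CUBIC))
E
```

```text
[[ 651.  -218.8   10. ]
 [ 611.6 -219.4   10. ]
 [ 645.6 -251.5   10. ]
 [ 656.5 -187.    10. ]]
-3.1281034499171825
```

View pics/w7c.png

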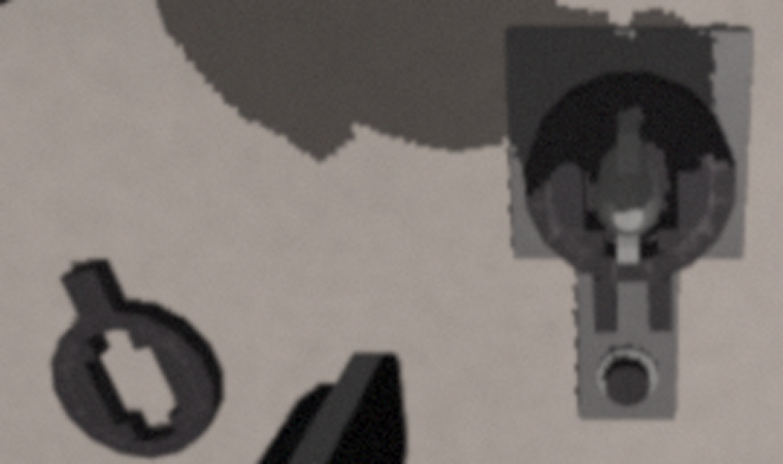

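Emit:
play_rows(commands=[{"slide":[-0.0177,-0.037,0],"spin":0,"jaw":0.8},{"slide":[-0.0177,-0.037,0],"spin":0,"jaw":0.8},{"slide":[-0.0177,-0.037,0],"spin":0,"jaw":0.8},{"slide":[-0.0177,-0.037,0],"spin":0,"jaw":0.8},{"slide":[-0.0177,-0.037,0],"spin":0,"jaw":0.8}])

```text
t: 10.9
position: [653.6, -224.6, 174.3]
eef_rot: [0.093, 0.996, 0.0, -0.001]
ft_force: [0.4, 0.2, -0.1]
grip_width: 76.5
```

Emit:
play_rows(commands=[{"slide":[0,0,0.02],"spin":-0.1,"jaw":0.8},{"slide":[0,0,0.015],"spin":-0.087,"jaw":0.8},{"slide":[0,0,0],"spin":0,"jaw":0.8},{"slide":[0,0,0],"spin":0,"jaw":0.8},{"slide":[0,0,0],"spin":0,"jaw":0.8}])

```text
t: 11.4
position: [654.1, -222.6, 140.9]
eef_rot: [0.001, 1.0, -0.0, 0.0]
ft_force: [-0.3, 0.2, 0.5]
grip_width: 76.8
```

```bash
python3 - <<'E'
from h import *
s=arm.state();print(s["position"],s["t"],yaw()[0])
c,im=shot("wrist","w8");np.savez("w8.npz",**c)
cv2.imwrite("pics/w8c.png",cv2.resize(im[120:270,160:350],None,fx=4,fy=4,interpolation=cv2.INTER_CUBIC))
E
```

```text
[ 654.07404378 -222.62078495  140.89246314] 11.4 1.5697490229658648
```

View pics/w8.png

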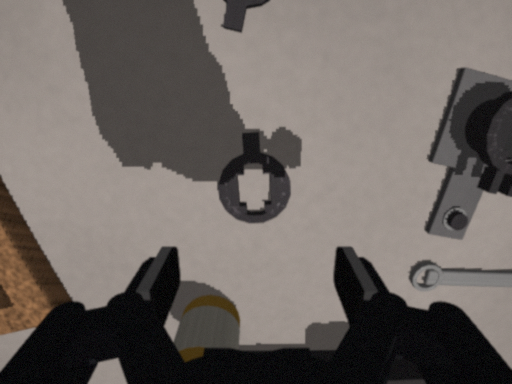

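View pics/w8c.png

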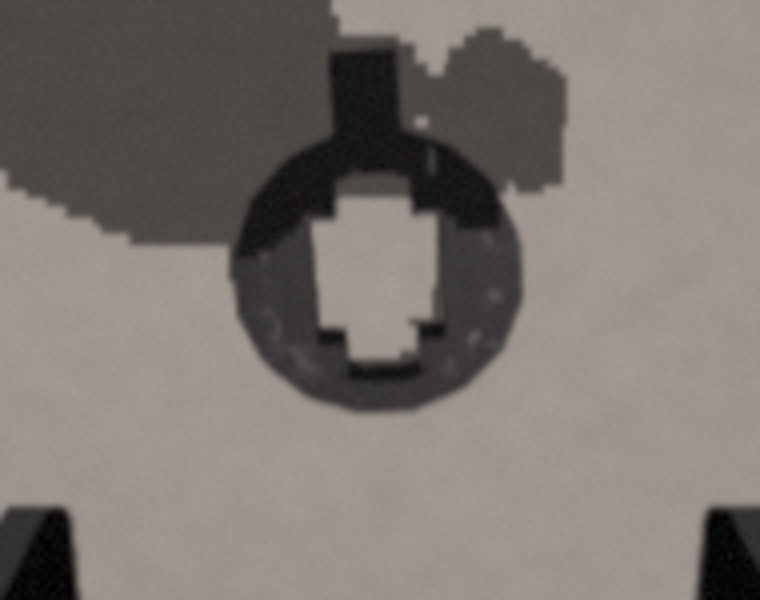

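```bash
python3 - <<'E'
from h import *
c=dict(np.load("w8.npz"))
W=lambda u,v:(160+u/4,120+v/4)
n=["tab","rimL","rimR","key+ top","key- top","rim- top"]
for z in (0,5,10):
  P=[totool(p).round(1)[:2] for p in onz(c,[W(364,50),W(230,270),W(522,270),W(373,173),W(387,378),W(380,411)],z)];print(z,dict(zip(n,[p.tolist() for p in P])))
E
```

```text
0 {'tab': [44.8, -3.8], 'rimL': [-3.8, -33.8], 'rimR': [-3.8, 31.0], 'key+ top': [18.3, -2.0], 'key- top': [-29.8, 1.1], 'rim- top': [-38.0, -0.5]}
5 {'tab': [45.6, -3.7], 'rimL': [-2.1, -33.1], 'rimR': [-2.1, 30.5], 'key+ top': [19.6, -1.9], 'key- top': [-27.6, 1.1], 'rim- top': [-35.7, -0.5]}
10 {'tab': [46.3, -3.6], 'rimL': [-0.5, -32.5], 'rimR': [-0.5, 29.9], 'key+ top': [20.8, -1.9], 'key- top': [-25.5, 1.1], 'rim- top': [-33.4, -0.5]}
```

Emit:
play_rows(commands=[{"slide":[-0.0023,-0.0017,0.03],"spin":-0.06,"jaw":0.8},{"slide":[0,0,0.04],"spin":0,"jaw":0.8},{"slide":[0,0,0.03],"spin":0,"jaw":0.8},{"slide":[0,0,0.01],"spin":0,"jaw":0.8},{"slide":[0,0,0.004],"spin":0,"jaw":0.8}])

```text
t: 11.95
position: [656.0, -224.4, 26.0]
eef_rot: [-0.03, 1.0, 0.0, -0.0]
ft_force: [0.4, 0.1, 0.8]
grip_width: 76.8
```

```bash
python3 - <<'E'
from h import *
s=arm.state();print(s["position"],s["t"],yaw()[0])
c,im=shot("wrist","w9");np.savez("w9.npz",**c)
print(arm.state()["position"])
cv2.imwrite("pics/w9c.png",cv2.resize(im[150:350,130:380],None,fx=3,fy=3,interpolation=cv2.INTER_CUBIC))
E
```

```text
[ 656.00046953 -224.37854998   26.01491091] 11.95 1.6310643478545421
[ 656.3201981  -224.45751154   26.41228489]
```

View pics/w9c.png

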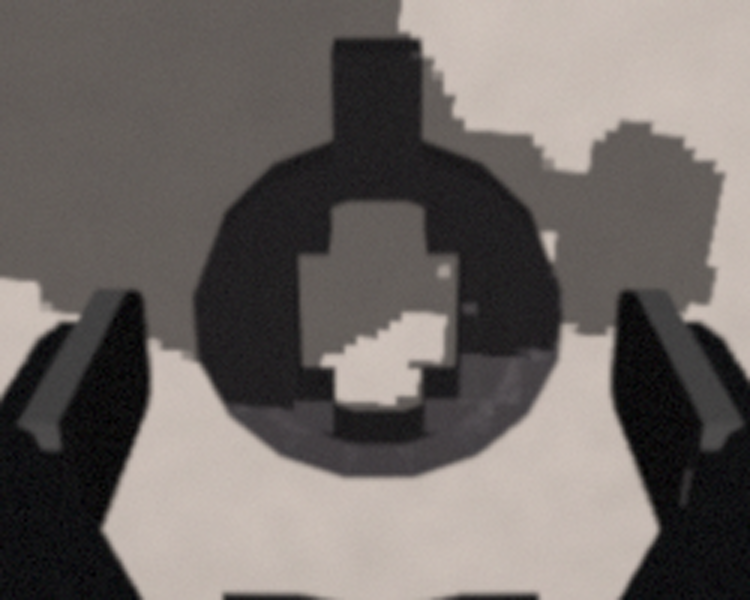

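```bash
python3 - <<'E'
from h import *
c=dict(np.load("w9.npz"));W=lambda u,v:(130+u/3,150+v/3)
for z in (0,10): print(z,[totool(p).round(1)[:2].tolist() for p in onz(c,[W(378,200),W(378,440),W(378,476),W(376,40),W(195,305),W(562,305)],z)])
E
```

```text
0 [[18.5, 0.5], [-31.2, 0.5], [-39.7, 0.5], [46.6, 0.2], [-2.1, -32.3], [-2.1, 33.5]]
10 [[22.8, 0.5], [-23.5, 0.5], [-31.3, 0.5], [49.0, 0.2], [3.7, -30.1], [3.7, 31.2]]
```

Emit:
play_rows(commands=[{"slide":[0,0,0.002],"spin":0,"jaw":0.5},{"slide":[0,0,0.0],"spin":0,"jaw":0.2},{"slide":[0,0,0],"spin":0,"jaw":-0.2},{"slide":[0,0,0],"spin":0,"jaw":-1},{"slide":[0,0,0],"spin":0,"jaw":-1}], grip_force=60)

```text
t: 12.5
position: [657.0, -224.8, 27.0]
eef_rot: [-0.03, 1.0, -0.0, 0.001]
ft_force: [-2.2, 0.8, 8.3]
grip_width: 57.1
```

```bash
python3 - <<'E'
from h import *
c,im=shot("wrist","w10")
s=arm.state();print(s["position"],s["grip_width"],s["ft_force"])
c,im2=shot("side","sd10")
a=cv2.resize(im[150:350,130:380],(400,320));b=cv2.resize(im2[180:300,300:450],(400,320),interpolation=cv2.INTER_CUBIC)
cv2.imwrite("pics/w10c.png",np.hstack([a,b]))
E
```

```text
[ 657.02606593 -224.7644681    27.01951896] 56.520286056751324 [-1.41433494  1.58794565  8.36532873]
```

View pics/w10c.png

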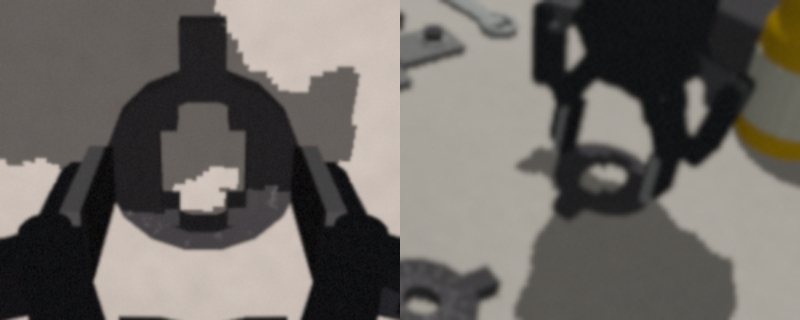

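Emit:
play_rows(commands=[{"slide":[0,0,-0.002],"spin":0,"jaw":-1},{"slide":[0,0,-0.005],"spin":0,"jaw":-1},{"slide":[0,0,-0.015],"spin":0,"jaw":-1},{"slide":[0,0,-0.02],"spin":0,"jaw":-1},{"slide":[0,0,-0.02],"spin":0,"jaw":-1}])

```text
t: 13.1
position: [655.9, -225.1, 88.2]
eef_rot: [-0.03, 1.0, -0.0, 0.0]
ft_force: [-0.1, -0.4, -0.5]
grip_width: 0.1
```

Emit:
play_rows(commands=[{"slide":[0,0,-0.03],"spin":0,"jaw":-1},{"slide":[0,0,-0.03],"spin":0,"jaw":-1},{"slide":[0,0,-0.02],"spin":0,"jaw":-1},{"slide":[0,0,0],"spin":0,"jaw":-1},{"slide":[0,0,0],"spin":0,"jaw":-1}])

```text
t: 13.6
position: [655.9, -225.2, 167.5]
eef_rot: [-0.03, 1.0, -0.0, 0.001]
ft_force: [-0.0, 0.6, -0.6]
grip_width: -0.2
```

```bash
python3 - <<'E'
from h import *
c,im=shot("wrist","w11");np.savez("w11.npz",**c)
s=arm.state();print(s["position"],s["grip_width"],s["ft_force"],yaw()[0])
c,im2=shot("side","sd11");c,im3=shot("scene","sc11")
a=cv2.resize(im[150:350,130:380],(400,320));b=cv2.resize(im2[100:220,300:450],(400,320),interpolation=cv2.INTER_CUBIC)
cv2.imwrite("pics/w11c.png",np.hstack([a,b]));cv2.imwrite("pics/sc11c.png",cv2.resize(im3[150:300,120:300],None,fx=4,fy=4,interpolation=cv2.INTER_CUBIC))
E
```

```text
[ 655.46664109 -225.1108296   166.47572517] -0.08772440713403967 [-0.19061277 -0.39683854 -0.4457317 ] 1.6306722033657766
```

View pics/w11c.png

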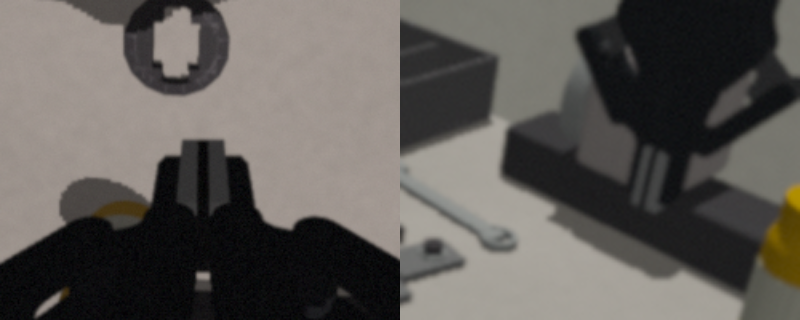

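View pics/sc11c.png

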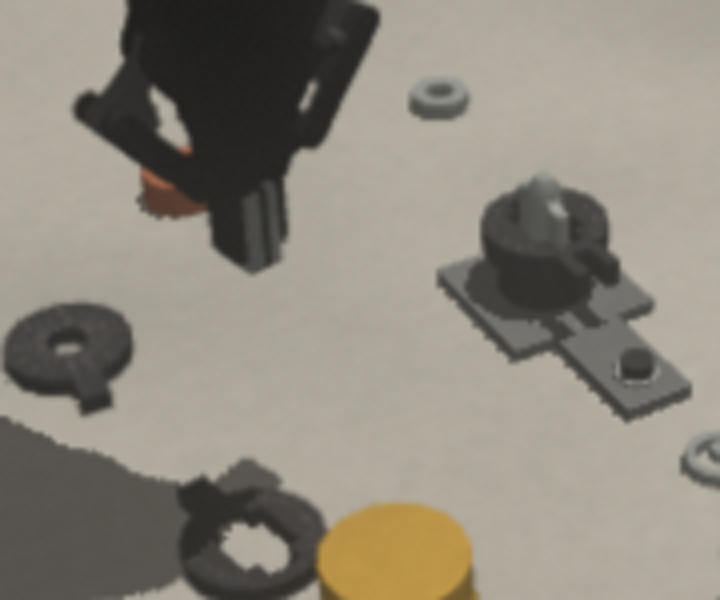

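```bash
python3 - <<'E'
from h import *
c=dict(np.load("w9.npz"));pos=np.array([656.0,-224.4,26.2])
W=lambda u,v:(130+u/3,150+v/3)
for ah in (5,9,12,15,18,22):
  P=onz(c,[W(142,290),W(620,290)],pos[2]-ah);print(ah,np.linalg.norm(P[1]-P[0]).round(1),(P[0][0]-656).round(1))
c=cam("wrist");pos=arm.state()["position"];im=cv2.imread("pics/w11.png")
P0=dict(np.load("w11.npz"))
for ah in (15,20,22,25,30): print(ah,[ (p[0]-pos[0]).round(1) for p in onz(P0,[(130+204*.625,150+140*.625)],pos[2]-ah)])
# plate now
cv2.imwrite("pics/w11b.png",im[0:384])
E
```

```text
5 73.0 -10.2
9 75.3 -7.9
12 77.1 -6.2
15 78.8 -4.5
18 80.5 -2.7
22 82.9 -0.5
15 [np.float64(-10.2)]
20 [np.float64(-7.6)]
22 [np.float64(-6.6)]
25 [np.float64(-5.0)]
30 [np.float64(-2.4)]
```

View pics/w11b.png

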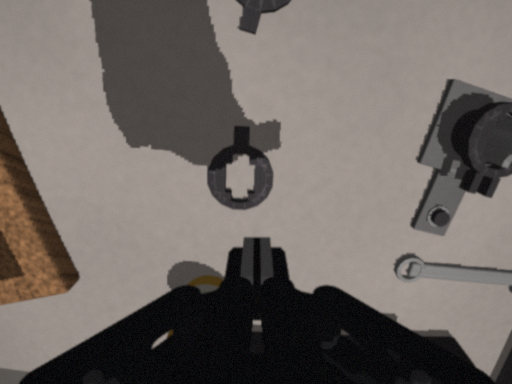

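```bash
python3 - <<'E'
from h import *
im=cv2.imread("pics/w11.png");cv2.imwrite("pics/w11d.png",cv2.resize(im[115:220,190:290],None,fx=6,fy=5.7,interpolation=cv2.INTER_CUBIC))
E
```

```text
(no output)
```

View pics/w11d.png

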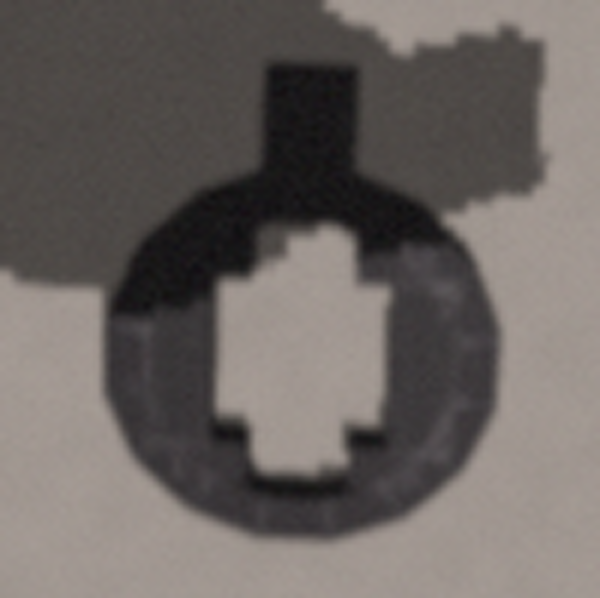

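Emit:
play_rows(commands=[{"slide":[0,0,0],"spin":0,"jaw":0.8},{"slide":[0,0,0],"spin":0,"jaw":0.8},{"slide":[0,0,0],"spin":0,"jaw":0.8},{"slide":[0,0,0],"spin":0,"jaw":0.8},{"slide":[0,0,0],"spin":0,"jaw":0.8}])

```text
t: 14.25
position: [655.9, -224.7, 166.2]
eef_rot: [-0.03, 1.0, 0.0, -0.0]
ft_force: [-0.6, -0.0, -0.2]
grip_width: 72.1
```

```bash
python3 - <<'E'
from h import *
c=dict(np.load("w11.npz"));pos=np.array([655.5,-225.1,166.5]);M=yaw()[1]
W=lambda u,v:(190+u/6,115+v/5.7)
P=onz(c,[W(312,66),W(104,350),W(500,350),W(307,222),W(298,493),W(295,538)],10)
print(((P-pos)@M).round(1)[:,:2].tolist())
E
```

```text
[[47.0, -12.5], [0.9, -45.5], [0.9, 16.1], [22.2, -13.6], [-24.1, -15.7], [-32.3, -16.4]]
```

Emit:
play_rows(commands=[{"slide":[-0.0011,-0.0152,0.02],"spin":0.047,"jaw":0.8},{"slide":[0,0,0.04],"spin":0,"jaw":0.8},{"slide":[0,0,0.04],"spin":0,"jaw":0.8},{"slide":[0,0,0.025],"spin":0,"jaw":0.8},{"slide":[0,0,0],"spin":0,"jaw":0.8}])

```text
t: 14.75
position: [655.2, -240.2, 36.4]
eef_rot: [-0.006, 1.0, 0.001, -0.003]
ft_force: [-0.9, 0.3, 0.4]
grip_width: 76.5
```

```bash
python3 - <<'E'
from h import *
c,im=shot("wrist","w12")
s=arm.state();print(s["position"],s["grip_width"],s["t"])
cv2.imwrite("pics/w12c.png",cv2.resize(im[150:350,130:380],None,fx=3,fy=3,interpolation=cv2.INTER_CUBIC))
E
```

```text
[ 656.65324226 -240.18035242   38.96497335] 77.01123392816608 14.8
```

View pics/w12c.png

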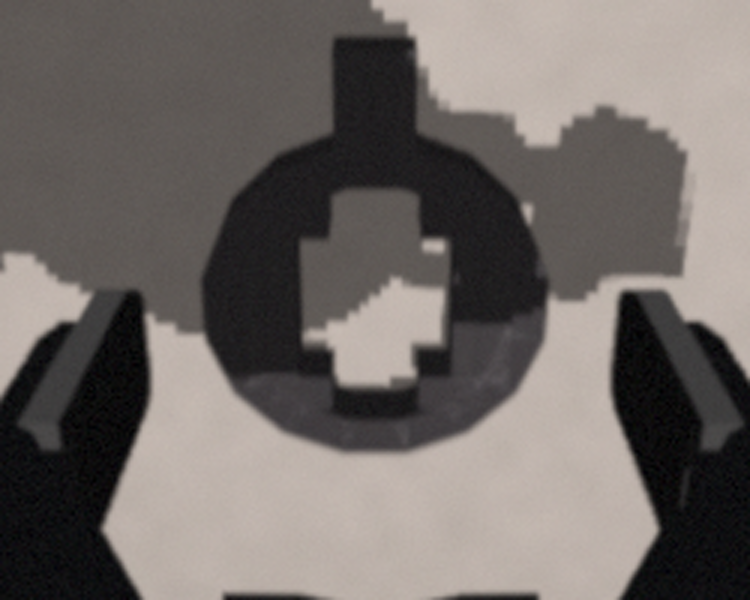

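Emit:
play_rows(commands=[{"slide":[0,0,0.01],"spin":0,"jaw":0.8},{"slide":[0,0,0.006],"spin":0,"jaw":0.8},{"slide":[0,0,0.003],"spin":0,"jaw":0.8},{"slide":[0,0,0.002],"spin":0,"jaw":0.8},{"slide":[0,0,0],"spin":0,"jaw":0.8}])

```text
t: 15.3
position: [658.0, -240.0, 20.5]
eef_rot: [-0.007, 1.0, -0.0, 0.0]
ft_force: [0.0, -0.8, -0.3]
grip_width: 76.7
```

Emit:
play_rows(commands=[{"slide":[0,0,0.001],"spin":0,"jaw":0.7},{"slide":[0,0,0.001],"spin":0,"jaw":0.65},{"slide":[0,0,0],"spin":0,"jaw":0.6},{"slide":[0,0,0],"spin":0,"jaw":0.6},{"slide":[0,0,0],"spin":0,"jaw":0.6}])

```text
t: 15.8
position: [657.9, -239.9, 18.3]
eef_rot: [-0.007, 1.0, -0.0, 0.0]
ft_force: [-1.2, -0.9, -0.1]
grip_width: 68.2
```

Emit:
play_rows(commands=[{"slide":[0.001,0,0.001],"spin":0,"jaw":0.6},{"slide":[0,0,0.0005],"spin":0,"jaw":0.4},{"slide":[0,0,0],"spin":0,"jaw":0.2},{"slide":[0,0,0],"spin":0,"jaw":0.0},{"slide":[0,0,0],"spin":0,"jaw":-0.2}], grip_force=60)

```text
t: 16.3
position: [656.8, -240.0, 17.5]
eef_rot: [-0.007, 1.0, -0.0, -0.0]
ft_force: [-2.6, 0.3, 7.9]
grip_width: 60.1
```

Same width as the disc grasp. Lifting gently.

Emit:
play_rows(commands=[{"slide":[0,0,-0.001],"spin":0,"jaw":-1},{"slide":[0,0,-0.003],"spin":0,"jaw":-1},{"slide":[0,0,-0.006],"spin":0,"jaw":-1},{"slide":[0,0,-0.01],"spin":0,"jaw":-1},{"slide":[0,0,-0.02],"spin":0,"jaw":-1}])

```text
t: 16.8
position: [656.2, -239.7, 56.5]
eef_rot: [-0.007, 1.0, 0.0, -0.001]
ft_force: [0.3, -1.5, -1.8]
grip_width: 59.9
```

Emit:
play_rows(commands=[{"slide":[0,0,-0.03],"spin":0,"jaw":-1},{"slide":[0,0,-0.03],"spin":0,"jaw":-1},{"slide":[0,0,-0.03],"spin":0,"jaw":-1},{"slide":[0,0,-0.02],"spin":0,"jaw":-1},{"slide":[0,0,0],"spin":0,"jaw":-1}])

```text
t: 17.3
position: [658.5, -240.1, 170.9]
eef_rot: [-0.007, 1.0, -0.001, 0.003]
ft_force: [0.6, -0.1, -1.3]
grip_width: 60.0
```

Emit:
play_rows(commands=[{"slide":[0,0,0],"spin":0,"jaw":-1},{"slide":[0,0,0],"spin":0,"jaw":-1},{"slide":[0,0,0],"spin":0,"jaw":-1},{"slide":[0,0,0],"spin":0,"jaw":-1},{"slide":[0,0,0],"spin":0,"jaw":-1}])

```text
t: 17.8
position: [656.8, -239.8, 166.1]
eef_rot: [-0.007, 1.0, 0.0, -0.0]
ft_force: [-0.6, 0.1, -1.2]
grip_width: 60.1
```

```bash
python3 - <<'E'
from h import *
c,im=shot("wrist","w13");np.savez("w13.npz",**c)
s=arm.state();print(s["position"],s["grip_width"],s["ft_force"],yaw()[0],s["t"])
c,im2=shot("side","sd13");c,im3=shot("scene","sc13")
cv2.imwrite("pics/w13c.png",cv2.resize(im[150:350,130:380],None,fx=3,fy=3,interpolation=cv2.INTER_CUBIC))
a=cv2.resize(im2[80:240,240:450],(400,305));b=cv2.resize(im3[150:300,120:317],(400,305),interpolation=cv2.INTER_CUBIC)
cv2.imwrite("pics/b13.png",np.hstack([a,b]))
E
```

```text
[ 656.82431147 -239.76042562  166.26773027] 59.95729941311707 [ 0.38053819  0.67868087 -1.63010168] 1.5842052917986862 17.85
```

View pics/w13c.png

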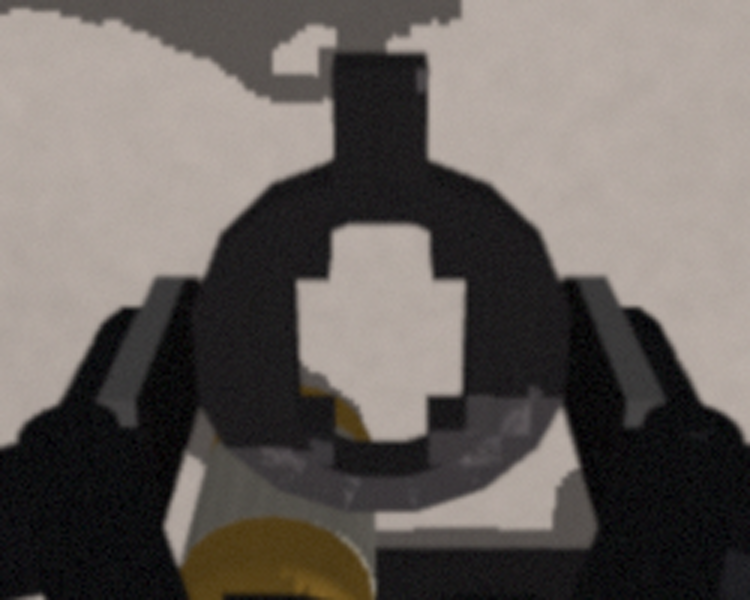

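View pics/b13.png

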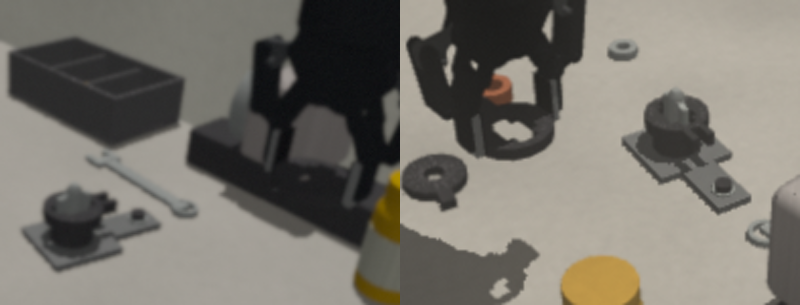

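```bash
python3 - <<'E'
from h import *
c=dict(np.load("w13.npz"));W=lambda u,v:(130+u/3,150+v/3)
for z in (148.8,158.8): print(z,[totool(p).round(1)[:2].tolist() for p in onz(c,[W(380,222),W(380,440),W(380,470),W(380,511),W(380,52),W(194,330),W(570,330),W(380,55)],z)])
print("hub in tool",totool([601.6,-24.8,32]))
E
```

```text
148.8 [[18.2, 0.8], [-24.6, 0.9], [-31.2, 0.9], [-40.6, 0.9], [46.7, 0.8], [-2.1, -30.8], [-2.1, 33.2], [46.2, 0.8]]
158.8 [[22.9, 0.8], [-16.8, 0.8], [-23.0, 0.9], [-31.7, 0.9], [49.2, 0.8], [4.1, -28.6], [4.1, 30.9], [48.8, 0.8]]
hub in tool [ 52.40360304 215.71576318 134.57640295]
```

Emit:
play_rows(commands=[{"slide":[0,0,0],"spin":0.1,"jaw":-1},{"slide":[0,0,0],"spin":0.1,"jaw":-1},{"slide":[0.018,0.038,0],"spin":0,"jaw":-1},{"slide":[0.018,0.038,0],"spin":0,"jaw":-1},{"slide":[0.018,0.038,0],"spin":0,"jaw":-1}])

```text
t: 18.45
position: [624.6, -116.7, 166.8]
eef_rot: [0.094, 0.996, 0.0, 0.0]
ft_force: [1.0, 0.9, -0.7]
grip_width: 60.1
```

Emit:
play_rows(commands=[{"slide":[0.0164,0.035,0],"spin":0,"jaw":-1},{"slide":[0.014,0.03,0],"spin":0,"jaw":-1},{"slide":[0.008,0.0179,0],"spin":0,"jaw":-1},{"slide":[0.002,0.004,0],"spin":0,"jaw":-1},{"slide":[0,0,0.01],"spin":0,"jaw":-1}])

```text
t: 18.95
position: [602.4, -24.6, 157.7]
eef_rot: [0.093, 0.996, -0.0, 0.001]
ft_force: [-0.1, -0.7, -0.4]
grip_width: 60.0
```

Emit:
play_rows(commands=[{"slide":[0,0,0.02],"spin":0,"jaw":-1},{"slide":[0,0,0.01],"spin":0,"jaw":-1},{"slide":[0,0,0],"spin":0,"jaw":-1},{"slide":[0,0,0],"spin":0,"jaw":-1},{"slide":[0,0,0],"spin":0,"jaw":-1}])

```text
t: 19.45
position: [601.9, -25.4, 127.2]
eef_rot: [0.094, 0.996, 0.0, 0.0]
ft_force: [0.5, -0.2, -1.1]
grip_width: 60.1
```

```bash
python3 - <<'E'
from h import *
s=arm.state();print(s["position"],s["grip_width"],s["ft_force"],yaw()[0],s["t"],totool([601.4,-24.8,32]))
c,im2=shot("side","sd14");c,im3=shot("scene","sc14")
a=cv2.resize(im2[120:235,220:340],(400,383));b=cv2.resize(im3[150:265,190:310],(400,383),interpolation=cv2.INTER_CUBIC)
cv2.imwrite("pics/b14.png",np.hstack([b,a]))
E
```

```text
[601.87662623 -25.39032645 127.20442357] 60.10394503346968 [ 0.54014918 -0.19257715 -1.1187638 ] 1.3833626053035888 19.45 [ 0.64262798  0.48434202 95.20404596]
```

View pics/b14.png

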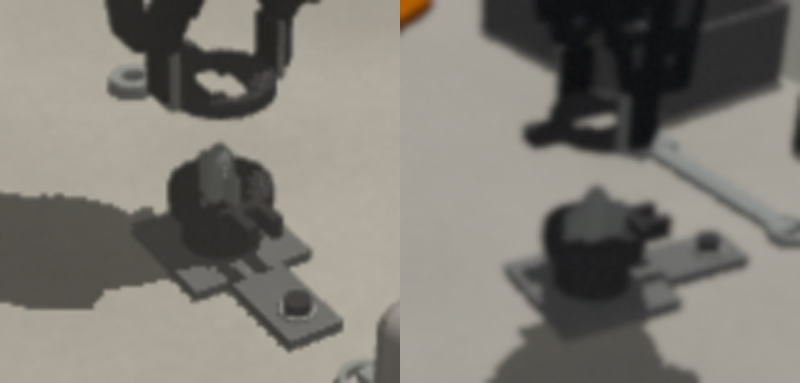

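Emit:
play_rows(commands=[{"slide":[0.0006,0.0005,0.012],"spin":0,"jaw":-1},{"slide":[0,0,0.012],"spin":0,"jaw":-1},{"slide":[0,0,0.006],"spin":0,"jaw":-1},{"slide":[0,0,0.005],"spin":0,"jaw":-1},{"slide":[0,0,0.004],"spin":0,"jaw":-1}])

```text
t: 20.05
position: [600.8, -24.3, 87.0]
eef_rot: [0.093, 0.996, -0.0, -0.0]
ft_force: [0.8, 0.2, -0.6]
grip_width: 59.9
```

Emit:
play_rows(commands=[{"slide":[0,0,0.004],"spin":0,"jaw":-1},{"slide":[0,0,0.004],"spin":0,"jaw":-1},{"slide":[0,0,0.004],"spin":0,"jaw":-1},{"slide":[0,0,0.003],"spin":0,"jaw":-1},{"slide":[0,0,0],"spin":0,"jaw":-1}])

```text
t: 20.55
position: [600.8, -24.4, 72.4]
eef_rot: [0.093, 0.996, -0.0, -0.0]
ft_force: [-0.9, -0.3, -1.1]
grip_width: 60.0
```

Emit:
play_rows(commands=[{"slide":[0,0,0.003],"spin":0,"jaw":-1},{"slide":[0,0,0.002],"spin":0,"jaw":-1},{"slide":[0,0,0.001],"spin":0,"jaw":-1},{"slide":[0,0,0.001],"spin":0,"jaw":-1},{"slide":[0,0,0],"spin":0,"jaw":-1}])

```text
t: 21.05
position: [601.0, -24.4, 65.7]
eef_rot: [0.093, 0.996, -0.0, -0.0]
ft_force: [-0.2, -0.2, -0.9]
grip_width: 59.9
```

Emit:
play_rows(commands=[{"slide":[0,0,0.001],"spin":0,"jaw":-1},{"slide":[0,0,0.001],"spin":0,"jaw":-1},{"slide":[0,0,0],"spin":0,"jaw":-1},{"slide":[0,0,0],"spin":0,"jaw":-1},{"slide":[0,0,0],"spin":0,"jaw":-1}])

```text
t: 21.55
position: [601.0, -24.4, 63.8]
eef_rot: [0.093, 0.996, -0.0, 0.0]
ft_force: [0.6, 0.0, -1.3]
grip_width: 60.0
```

Emit:
play_rows(commands=[{"slide":[0,0,0],"spin":0,"jaw":0.5},{"slide":[0,0,0],"spin":0,"jaw":0.9},{"slide":[0,0,0],"spin":0,"jaw":0.9},{"slide":[0,0,0],"spin":0,"jaw":0.9},{"slide":[0,0,-0.003],"spin":0,"jaw":0.9}])

```text
t: 22.05
position: [600.8, -24.3, 66.6]
eef_rot: [0.093, 0.996, -0.0, -0.0]
ft_force: [0.9, -0.3, -0.8]
grip_width: 81.1
```

Emit:
play_rows(commands=[{"slide":[0,0,-0.01],"spin":0,"jaw":0.9},{"slide":[0,0,-0.03],"spin":0,"jaw":0.9},{"slide":[0,0,-0.04],"spin":0,"jaw":0.9},{"slide":[0,0,-0.04],"spin":0,"jaw":0.9},{"slide":[0,0,0],"spin":0,"jaw":0.9}])

```text
t: 22.55
position: [603.4, -24.0, 192.7]
eef_rot: [0.093, 0.996, 0.0, 0.004]
ft_force: [0.8, -0.1, -0.5]
grip_width: 81.0
```

Emit:
play_rows(commands=[{"slide":[0,0,0],"spin":0,"jaw":0.9},{"slide":[0,0,0],"spin":0,"jaw":0.9},{"slide":[0,0,0],"spin":0,"jaw":0.9},{"slide":[0,0,0],"spin":0,"jaw":0.9},{"slide":[0,0,0],"spin":0,"jaw":0.9}])

```text
t: 23.05
position: [600.7, -24.2, 186.0]
eef_rot: [0.093, 0.996, 0.0, -0.001]
ft_force: [-0.2, -0.7, -0.3]
grip_width: 81.3
```

```bash
python3 - <<'E'
from h import *
s=arm.state();print(s["position"],s["grip_width"],s["ft_force"],yaw()[0],s["t"])
c,im=shot("wrist","w15");np.savez("w15.npz",**c)
c,im2=shot("side","sd15");c,im3=shot("scene","sc15")
a=cv2.resize(im2[160:235,230:330],None,fx=4,fy=4,interpolation=cv2.INTER_CUBIC);b=cv2.resize(im3[180:255,210:310],None,fx=4,fy=4,interpolation=cv2.INTER_CUBIC)
cv2.imwrite("pics/b15.png",np.hstack([b,a]))
cv2.imwrite("pics/w15c.png",cv2.resize(im[110:290,170:340],None,fx=3.3,fy=3.3,interpolation=cv2.INTER_CUBIC))
E
```

```text
[600.71754081 -24.2344456  186.02737326] 81.30315817162625 [-0.17972001 -0.66330116 -0.33851736] 1.384274967703988 23.05
```

View pics/b15.png

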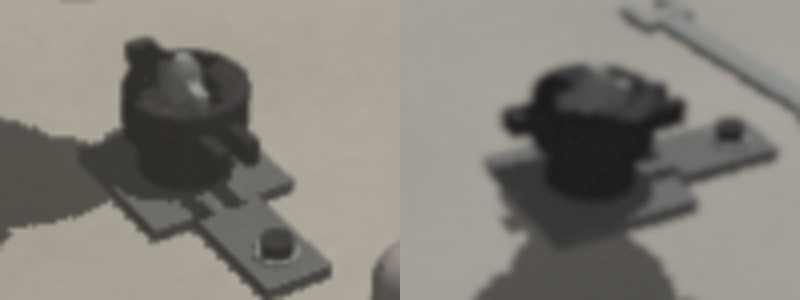

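View pics/w15c.png

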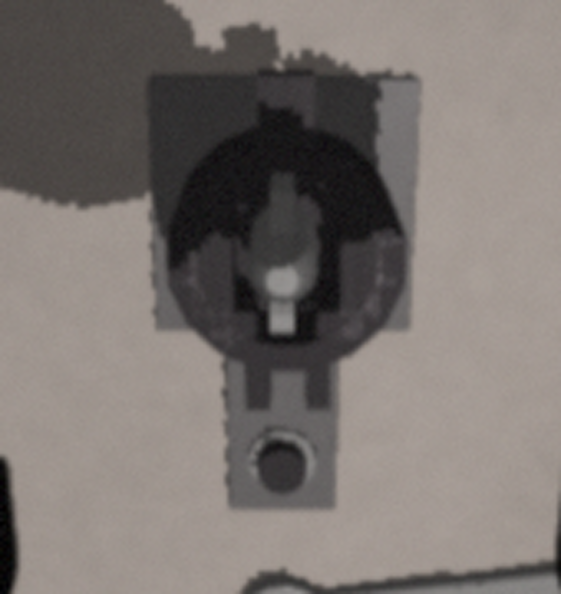

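```bash
python3 - <<'E'
from h import *
cs,cd=cam("scene"),cam("side");cw=dict(np.load("w15.npz"))
S=lambda u,v:(210+u/4,180+v/4); D=lambda u,v:(230+(u-400)/4,160+v/4); W=lambda u,v:(170+u/3.3,110+v/3.3)
# tab tip top centre; fork tip (outer prong ends) top centre ; shaft top
print("tab far end top",tri([cs,cd,cw],[S(141,40),D(508,112),W(282,108)]))
print("shaft",tri([cs,cw],[S(182,60),W(283,280)]))
h=np.array([601.4,-24.8]);a=-.187;u=np.array([np.cos(a),np.sin(a)])
print("exp tab",np.r_[h-48*u,56],"exp fork",np.r_[h+48*u,46])
# rim width on wrist -> height; left/right rim px
for z in (46,52,56,60,66):
  P=onz(cw,[W(170,250),W(406,250)],z);print(z,np.linalg.norm(P[0]-P[1]).round(1),P.mean(0).round(1))
for im,c,n in ((cv2.imread("pics/sc15.png"),cs,"s"),(cv2.imread("pics/sd15.png"),cd,"d")):
  o=cv2.resize(im,None,fx=4,fy=4,interpolation=cv2.INTER_CUBIC)
  t=np.linspace(0,2*np.pi,73)
  for z,col in ((56,(0,255,0)),(46,(0,255,255)),(32,(0,0,255))):
    P=np.c_[h[0]+31*np.cos(t),h[1]+31*np.sin(t),np.full(73,z)]
    q=(proj(c,P)*4+1.5).astype(int);cv2.polylines(o,[q],True,col,1)
  q=(proj(c,[[*h,40]])[0]*4).astype(int);k=o[q[1]-170:q[1]+170,q[0]-190:q[0]+190];cv2.imwrite(f"pics/ov{n}.png",k)
cv2.imwrite("pics/ov15.png",np.hstack([cv2.imread("pics/ovs.png"),cv2.imread("pics/ovd.png")]))
E
```

```text
tab far end top (array([559.63754301, -16.09549849,  56.25771799]), [np.float64(0.8404423740273712), np.float64(3.198700755429915), np.float64(3.526050702963549)])
shaft (array([601.91283661, -25.33157856,  69.27185752]), [np.float64(1.146571763194942), np.float64(1.1465717631948238)])
exp tab [554.23681319 -15.87622223  56.        ] exp fork [648.56318681 -33.72377777  46.        ]
46 63.2 [602.6 -23.1  46. ]
52 61.7 [600.7 -22.8  52. ]
56 60.8 [599.4 -22.5  56. ]
60 59.8 [598.2 -22.3  60. ]
66 58.3 [596.3 -22.   66. ]
```

View pics/ov15.png

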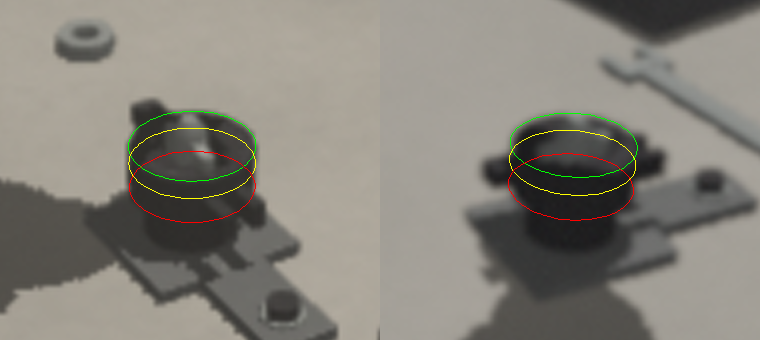

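```bash
python3 - <<'E'
from workcell import arm, order
print(arm.state()["t"],order.sign_off())
E
```

```text
the job is handed in; nothing more can be done
23.2 None
```

The clutch is rebuilt and handed in at 23.2 s of the 64 s allowed. No verdict comes back, so the checks below are my own measurements.

**What I did:** I lowered the forked disc over the splines, fork towards the bolt. The keyed plate went on top with its tab the opposite way. I left the round-hole spare where it was, and the jaws ended about 130 mm clear above the pack.

**One slip:** the first grasp of the plate was too high, and the plate slid out and shifted about 15 mm flat on the bench. I re-measured it, gripped lower, and it held.

**Insertion:** neither part met any resistance, with wrist force staying under about 3 N. At release the gripper height put the undersides about 32 mm (disc) and 46 mm (plate) above the bench, their seated heights.

**Last checks:**
- **Position and height:** rim outlines drawn for the seated position (centred on the hub, plate top at 56 mm) line up in both fixed views to within a pixel or two. The plate's rim centre read about 3 mm from the hub axis.
- **Tab directions:** the disc's fork points to the bolt and the plate's tab points away.
- **Disagreements:** the plate's tab end measured 56.3 mm high but about 5 mm short of where it should be. The three views of it differ by about 3 mm, and that edge is in shadow. The shaft top read 69 mm against the stated 72 mm.

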